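# Take the clamp cap off the whetstone sharpener

## Task

The stone in the flat-wheel sharpener is to be changed. Tip the sharpener's loose dust lid up by its finger grip, lift it off and set it down flat on the rubber mat, then unscrew the round clamp cap from the spindle; its thread may be left- or right-handed, so find out which way it loosens. Finish while holding the cap in the gripper, lifted well clear straight above the spindle, and leave everything else on the bench where it is.

Things in the scene. Friction and masses are not known exactly. Their poses are not given: they have to be found in the camera images.
- sharpener: Whetstone sharpener fixed to the bench: grey foot 245 x 190 mm, open round bowl (outer diameter 200, inner 190, rim 145 mm above the bench) with a stone of diameter 160 mm in it, top face 100 mm above the bench; motor housing from x = 114 to 234 mm, 165 mm wide, 148 mm high, two 22 mm sockets on it to 162 mm. Origin on the bench under the vertical spindle axis, z up.
- spindle (a point): On the spindle axis, 103 mm above the bench, on the 60 mm flange that the cap is seated on. The spindle end rises 13.5 mm above it inside the cap; it is locked and does not turn. Axes as the sharpener's. The cap turned the tightening way stops hard within 0.35 rad; the loosening way it turns freely and lifts straight off once its x axis is 1.15 to 1.95 rad from the sharpener's, best 1.57.
- lid: Grey plastic dust lid, about 200 g, loose on the bowl's rim, hiding the cap: plate of diameter 210 mm, 5 mm thick, under it a plug of diameter 176 mm, 6 mm deep, that sits in the bowl. Origin at the centre of the plug's underside (139 mm above the bench when seated, 4 mm on the mat); z up. Its finger grip is on its -x side; its yaw is within 0.7 rad of the sharpener's.
- lid_grip (a point): On the lid's upright finger grip, a plain rib 12 mm thick (along the lid's x, the radius), 44 mm long (along the lid's y) and 30 mm high, standing on the plate 80 mm from the lid's centre. The point is 23 mm above the plate's top face, 7 mm below the rib's top, in the middle of its thickness. Axes parallel to the lid's.
- lid_far (a point): On the underside of the lid's plate at the edge opposite the finger grip, 100 mm from the lid's centre along +x, 6 mm above the lid's origin. When the lid is tipped up by its grip, it pivots about here on the bowl's rim.
- cap: Round black clamp cap, about 70 g: fluted head of diameter 48 mm, 15 mm high, over a skirt of diameter 45 mm; 31 mm high in all. Thin light bar along x on its top. Origin at the centre of its underside, z up; seated, its x is within 0.11 rad of the sharpener's. Quick-action thread, right- or left-handed, different from time to time. Till it is loose it can rise about 2 mm; it stays down while turned.
- mat: Black rubber mat fixed on the bench, 300 x 260 mm (x, y), 4 mm thick, empty. Origin at the centre of its underside. It and the sharpener lie to the left and right of the bench's middle, in either order.
- chisel: Loose bench chisel, wooden handle, 250 mm long, lying along x between sharpener and mat. To be left alone.
- new_stone: Loose spare stone, grey disc of diameter 160 mm, 22 mm thick, on the right. To be left alone.
- tape: Loose roll of masking tape, diameter 104 mm, 38 mm high, on the left. To be left alone.
- glue: Loose white glue bottle, diameter 66 mm, 195 mm high, on the left. To be left alone.
- mallet: Loose rubber mallet, 280 mm long, head 55 x 105 x 55 mm, on the right near the robot. To be left alone.
- square: Loose try square, wooden stock 115 mm, steel blade 160 mm, lying beyond the middle. To be left alone.
- offcut: Loose wood offcut 90 x 50 x 35 mm, on the left near the robot. To be left alone.
Not all that is in view belongs to the job. Leave any pink look-alike of the lid alone.

How it is judged:
By the outcome, as a careful person would: the job done as asked, in the order asked, and still so for the second after the job is handed in, while the arm keeps its last pose, push and grip.
It also fails if it takes over 62 s, if anything falls off the work surface, if the arm or the gripper's body presses on something with over 40 N, if the wrist force passes 120 N, or if a joint passes its speed limit or range.

## Robot

A 7-joint arm with a two-finger parallel gripper is mounted at the origin on the work surface. World frame = base frame: x ahead of the robot, y to its left, z up, the work surface at z = 0. Lengths are in m, angles in rad, forces in N, time in s.
With the tool pointing down it reaches from about 0.4 to 0.875 m from the base axis. Payload 19.3 kg.
Tool frame: the origin (TCP) lies midway between the tips of the shut fingers; the grasp point (between the pads) lies 19 mm behind it; z points along the fingers, y is the line along which they close (so a half turn about z gives the same grasp; the last joint's range is limited). The gripper opens to 85 mm and grips with 20 to 120 N. Pads are 22 mm wide; open, the fingers measure 114 mm over their backs; the gripper's body (76 mm by 85 mm) begins 54 mm behind the grasp point. The pads swing forward as they close: fully open they stand 13 mm farther back than shut.
Start: joints at [-1.186, 0.521, -0.036, 1.599, 0.021, 1.021, -0.113], TCP at [0.275, 0.561, 0.231] pointing down, gripper open.
Joint ranges: [-2.91, 2.91], [-0.3, 2.13], [-1.5, 1.42], [0.17, 2.43], [-1.26, 4.41], [0.16, 1.93], [-2.52, 2.52]. Speed limits (rad/s): [1.89, 1.89, 2.39, 2.39, 3.01, 3.01, 3.01].

## Interface

Orientations are given as [roll, pitch, yaw] about the fixed x, y, z axes, in that order (R = Rz(yaw) Ry(pitch) Rx(roll)).
In Python, from workcell import telemetry, grab_frame, calibration, bot, outline_of, landmark_of gives the robot as it stands. The module is installed in compiled form; this text tells all that it offers.
- The arm moves only by the shell command python3 -m inch 'ROWS' [FORCE]. ROWS is JSON, a list of rows, each a list of 7 numbers: the shift along the tool's x, y, z in m, then the turn, a rotation vector about the tool's x, y, z in rad, then the closure, from 0 (fully open) to 1 (shut). A call has 1 to 5 rows; each row shifts and turns the commanded pose from where the row before left it, along the tool's axes as they then stand; what a row does not reach is not made up. A row lasts 1/10 s, in which the tool goes at most 50 mm and 8.59 degrees, less where a joint would pass 70% of its speed; a pose out of reach is approached as far as the arm can. A call is refused whole if a number of a shift passes 0.05 or a number of a turn 0.15, either way. A call with a gripper value outside its range is refused whole. The fingers move at their own pace and stop on an object; FORCE is the grip in N (left out, the last holds). Time passes only in rows, so rows that do not move let the fingers close. It gives the time, the measured TCP pose, the force, the opening and the grip force at its end, in the units of the state.
- telemetry.observe(): the state, without advancing time (a new reading comes with each control period).
- grab_frame(name): name is "side" or "top" or "wrist"; returns the picture (420x560x3 uint8, red, green, blue); there is no depth.
- calibration(name): a dict with "fovy" (degrees; the focal length in pixels is half the picture's height over the tangent of half this angle, whatever the lens; pixels are square), "cx", "cy" (the principal point, pixels), "pose" (4x4, takes a point from camera to world coordinates). Camera axes: x right, y down, z forward; pixel columns grow to the right and rows downward; lengths in m; the calibration is good to about 2 mm. A picture is of the moment at which its call begins: read the wrist's pose just before it. calibration takes no time and is no camera call; for the wrist camera it gives the pose at the moment of the call.
- bot.job_done(): hands the job in; it is judged then, once.
Trained networks look in the newest picture that a camera, given by its name, has taken for a name from the list of things; names that differ only in an ending like _2 or _b are one class to them, and where a whole thing is asked for, a point or a joint stands for the part that bears it (a point fixed in the world has none). Each returns a list of dicts, best first, with "score" (0 to 1); they miss things now and then, are a little off and sometimes report something else, mostly with a low value. They report only what shows in the picture. A call takes as long as a camera call. They do not tell look-alikes from the thing itself.
- outline_of(label, camera): "region" (420x560 bool, what is visible of it) and "rect" ([left, top, right, bottom] in pixels, round what is visible of it).
- landmark_of(label, camera): "xy" ([column, row] in pixels: a listed point, or the origin of a listed thing).
The state is a dict: "clock": time; "qpos": joint angles; "qd": joint speeds; "joint_efforts": joint torques, N m; "position": TCP position; "tool_rot": TCP orientation; "force": force on the tool from outside, world axes, zero at the start; "moment": the same for the moment, N m; "grip_width": finger opening in m; "finger_force": force on a finger pad.
Only numpy, scipy, OpenCV 4.12 (cv2) and the standard library are available. Lean on these libraries where they do the work, as an engineer would, in place of code of your own. Each camera call takes 0.05 s, during which the arm holds its last target. There are 200 camera calls.

## Working session

There is one attempt and no reset: what is moved stays moved. The work goes in short steps, Python scripts to look and compute and a shell command to move; the robot and the scene stay as the last step left them, time stands still between calls to the robot, and variables do not carry over. Pictures are saved under pics/ and viewed, at most 10 in all, crops included, and the job is handed in when it is done.

```bash
mkdir -p pics; cat > h.py <<'E'
import numpy as np, cv2
from scipy.spatial.transform import Rotation as R
from workcell import telemetry, grab_frame, calibration, bot, outline_of, landmark_of
def ray(c,xy,cal=None):
    k=cal or calibration(c); f=210/np.tan(np.radians(k["fovy"])/2)
    P=np.array(k["pose"]); d=P[:3,:3]@np.array([(xy[0]-k["cx"])/f,(xy[1]-k["cy"])/f,1]); return P[:3,3],d/np.linalg.norm(d)
def proj(c,p,cal=None):
    k=cal or calibration(c); f=210/np.tan(np.radians(k["fovy"])/2)
    P=np.array(k["pose"]); q=P[:3,:3].T@(np.array(p)-P[:3,3]); return [k["cx"]+f*q[0]/q[2],k["cy"]+f*q[1]/q[2]]
def atz(c,xy,z,cal=None):
    o,d=ray(c,xy,cal); return o+d*(z-o[2])/d[2]
def tri(r1,r2):
    (o1,d1),(o2,d2)=r1,r2
    A=np.c_[d1,-d2]; t=np.linalg.lstsq(A,o2-o1,rcond=None)[0]; a,b=o1+d1*t[0],o2+d2*t[1]
    return (a+b)/2,np.linalg.norm(a-b)
def save(n,im): cv2.imwrite("pics/"+n,im[:,:,::-1])
E
python3 - <<'E'
from h import *
np.set_printoptions(precision=4,suppress=True)
for c in("side","top"):
    save(c+"0.png",grab_frame(c)); k=calibration(c); print(c,k["fovy"],np.array(k["pose"])[:3])
    for n in("sharpener","lid","lid_grip","lid_far","mat","spindle"):
        for l in landmark_of(n,c)[:3]: print(n,l["score"],l["xy"])
s=telemetry.observe(); print(s["position"],s["tool_rot"],s["clock"],s["grip_width"])
a=cv2.imread("pics/side0.png");b=cv2.imread("pics/top0.png")
E
```

```text
side 50.54412020588062 [[ 0.826  -0.3868  0.41   -0.0346]
 [-0.5636 -0.5638  0.6037 -0.7602]
 [-0.0024 -0.7298 -0.6837  1.021 ]]
sharpener 0.81 [345.4, 281.8]
lid 0.61 [353.4, 249.7]
lid 0.59 [257.2, 356.2]
lid_grip 0.97 [295.8, 356.8]
lid_grip 0.72 [327.2, 254.5]
lid_grip 0.71 [283.6, 246.6]
lid_far 0.84 [221.0, 348.8]
lid_far 0.71 [385.7, 232.1]
mat 0.89 [262.4, 198.9]
top 46.19803591781377 [[ 0.0189 -0.9926  0.12    0.253 ]
 [-0.9998 -0.0179  0.0091 -0.0096]
 [-0.0069 -0.1201 -0.9927  1.8694]]
lid 0.91 [347.8, 179.0]
lid 0.7 [357.0, 276.1]
lid_grip 0.97 [347.7, 202.8]
lid_grip 0.71 [380.3, 258.6]
lid_far 0.9 [349.1, 150.8]
lid_far 0.89 [339.4, 290.7]
mat 0.64 [234.8, 193.8]
mat 0.23 [427.1, 189.7]
[0.2745 0.5614 0.2313] [-3.1415  0.      2.6868] 0.7 0.08558984533526684
```

View pics/side0.png

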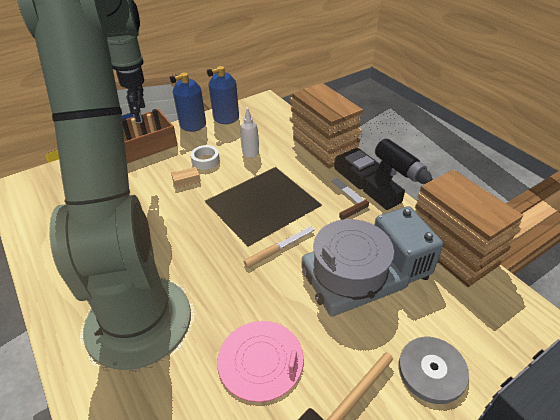

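View pics/top0.png

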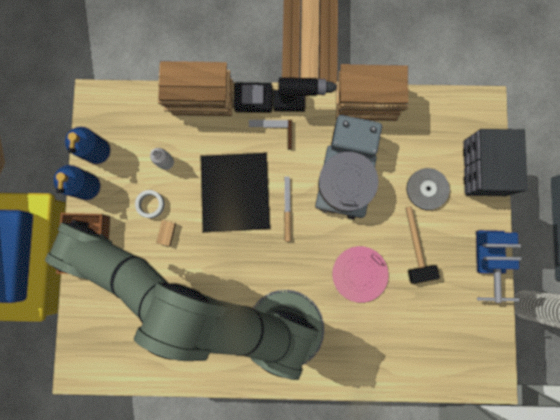

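```bash
python3 - <<'E'
from h import *
np.set_printoptions(precision=4,suppress=True)
cs=calibration("side");ct=calibration("top")
print("grip",tri(ray("side",[327.2,254.5]),ray("top",[347.7,202.8])))
print("far",tri(ray("side",[385.7,232.1]),ray("top",[349.1,150.8])))
print("lid",tri(ray("side",[353.4,249.7]),ray("top",[347.8,179.0])))
print("mat",tri(ray("side",[262.4,198.9]),ray("top",[234.8,193.8])), atz("top",[234.8,193.8],0))
print("sharp",atz("side",[345.4,281.8],0))
E
```

```text
grip (array([ 0.4528, -0.2131,  0.1735]), np.float64(0.005486296978571948))
far (array([ 0.6446, -0.2218,  0.1472]), np.float64(0.0009516732885900138))
lid (array([ 0.5412, -0.2166,  0.1382]), np.float64(0.008168719952589467))
mat (array([0.5007, 0.1926, 0.0312]), np.float64(0.00452284604165505)) [0.5028 0.197  0.    ]
sharp [ 0.5298 -0.2092  0.    ]
```

The side picture shows the grey lid on the bowl at (354,255), with its rib near (327,258). The pink decoy is at (260,360) and the empty mat at (262,205). The top picture agrees: lid (348,180), grip (348,205), mat (235,192). Next I bring the wrist camera over the sharpener.

```bash
cat >> h.py <<'E'
np.set_printoptions(precision=4,suppress=True)
def plan(p,rpy,n,state=None):
    "per-row tool shift and turn, n equal rows from the present pose to p,rpy"
    s=telemetry.observe(); R0=R.from_euler("xyz",s["tool_rot"]) if state is None else R.from_euler("xyz",state[1])
    p0=np.array(s["position"] if state is None else state[0])
    w=(R0.inv()*R.from_euler("xyz",rpy)).as_rotvec()/n
    M=sum((R0*R.from_rotvec(k*w)).as_matrix() for k in range(n))
    print(n,"rows:",np.linalg.solve(M,np.array(p)-p0).round(4),w.round(4), "pos",p0,"q",np.array(s["qpos"]),"t",s["clock"])
E
python3 - <<'E'
from h import *
plan([.43,.42,.40],[np.pi,0,2.2],5)
plan([.47,.12,.42],[np.pi,0,1.9],8,([.43,.42,.40],[np.pi,0,2.2]))
plan([.45,-.21,.42],[np.pi,0,1.53],8,([.47,.12,.42],[np.pi,0,1.9]))
E
```

```text
5 rows: [-0.0423 -0.0038 -0.0337] [-0.      0.      0.0974] pos [0.2745 0.5614 0.2313] q [-1.1862  0.5214 -0.0363  1.5995  0.0212  1.0211 -0.1128] t 0.7
8 rows: [-0.0355 -0.0136 -0.0025] [ 0.     -0.      0.0375] pos [0.43 0.42 0.4 ] q [-1.1862  0.5214 -0.0363  1.5995  0.0212  1.0211 -0.1128] t 0.7
8 rows: [-0.0405 -0.0094 -0.    ] [-0.     -0.      0.0462] pos [0.47 0.12 0.42] q [-1.1862  0.5214 -0.0363  1.5995  0.0212  1.0211 -0.1128] t 0.7
```

```bash
python3 -m inch '[[-0.042,-0.004,-0.034,0,0,0.097,0],[-0.042,-0.004,-0.034,0,0,0.097,0],[-0.042,-0.004,-0.034,0,0,0.097,0],[-0.042,-0.004,-0.034,0,0,0.097,0],[-0.042,-0.004,-0.034,0,0,0.097,0]]' 80
python3 -m inch '[[-0.035,-0.014,-0.002,0,0,0.037,0],[-0.035,-0.014,-0.002,0,0,0.037,0],[-0.035,-0.014,-0.002,0,0,0.037,0],[-0.035,-0.014,-0.002,0,0,0.037,0]]'
python3 - <<'E'
from h import *
plan([.45,-.21,.42],[np.pi,0,1.53],13)
E
```

```text
clock: 1.2
position: [0.4175, 0.4296, 0.3895]
tool_rot: [3.141, -0.0, 2.198]
force: [0.6, 0.7, 0.4]
grip_width: 0.0855
finger_force: 0.0
clock: 1.6
position: [0.4458, 0.2815, 0.3963]
tool_rot: [3.141, -0.0, 2.052]
force: [0.4, 0.1, 0.1]
grip_width: 0.0853
finger_force: 0.0
13 rows: [-0.0372 -0.0088 -0.0018] [ 0.     -0.      0.0402] pos [0.4458 0.2815 0.3963] q [-0.843   0.2264  0.2092  1.6241 -0.0485  1.2959 -0.1445] t 1.6
```

```bash
python3 -m inch '[[-0.037,-0.009,-0.002,0,0,0.04,0],[-0.037,-0.009,-0.002,0,0,0.04,0],[-0.037,-0.009,-0.002,0,0,0.04,0],[-0.037,-0.009,-0.002,0,0,0.04,0],[-0.037,-0.009,-0.002,0,0,0.04,0]]' >/dev/null
python3 -m inch '[[-0.037,-0.009,-0.002,0,0,0.04,0],[-0.037,-0.009,-0.002,0,0,0.04,0],[-0.037,-0.009,-0.002,0,0,0.04,0],[-0.037,-0.009,-0.002,0,0,0.04,0],[0,0,0,0,0,0,0]]'
python3 - <<'E'
from h import *
plan([.45,-.21,.42],[np.pi,0,1.53],4)
cal=calibration("wrist"); im=grab_frame("wrist"); save("w1.png",im); print(cal["fovy"],np.array(cal["pose"])[:3])
for n in("sharpener","lid","lid_grip","lid_far"):
    for l in landmark_of(n,"wrist")[:3]: print(n,l["score"],l["xy"])
np.save("c1.npy",cal,allow_pickle=True)
# outline lid + mat from top
grab_frame("top")
for n in("mat",):
    for c in("top","side"):
        if c=="side": grab_frame(c)
        for o in outline_of(n,c)[:1]:
            v,u=np.nonzero(o["region"]); print(c,o["score"],o["rect"])
            cnt=max(cv2.findContours(o["region"].astype(np.uint8),0,2)[0],key=cv2.contourArea)
            P=np.array([atz(c,q[0],.004)[:2] for q in cnt],np.float32); print(cv2.minAreaRect(P))
E
```

```text
clock: 2.6
position: [0.4737, -0.0614, 0.4149]
tool_rot: [3.14, 0.001, 1.686]
force: [0.1, -0.4, 0.4]
grip_width: 0.0855
finger_force: 0.0
4 rows: [-0.0368 -0.008  -0.0013] [0.0003 0.0002 0.039 ] pos [ 0.4737 -0.0614  0.4149] q [-0.4268  0.1263  0.4925  1.7128 -0.0608  1.3165  0.1928] t 2.6
68.38805775756173 [[ 0.9933  0.1107  0.032   0.4651]
 [ 0.1152 -0.9547 -0.2742  0.0068]
 [ 0.0001  0.2761 -0.9611  0.5563]]
lid 0.79 [313.0, 278.6]
lid 0.71 [134.0, 255.5]
lid_grip 0.92 [258.6, 281.1]
lid_grip 0.65 [313.2, 279.3]
lid_far 0.79 [92.6, 216.9]
lid_far 0.64 [374.8, 291.4]
lid_far 0.27 [199.2, 348.9]
top 0.77 [200.1, 152.9, 272.4, 229.3]
((0.5139795541763306, 0.19648408889770508), (0.30282407999038696, 0.25947514176368713), 3.783369779586792)
side 0.77 [206.3, 166.2, 320.9, 247.0]
((0.5092626810073853, 0.20276980102062225), (0.30545666813850403, 0.26381784677505493), 3.7939984798431396)
```

View pics/w1.png

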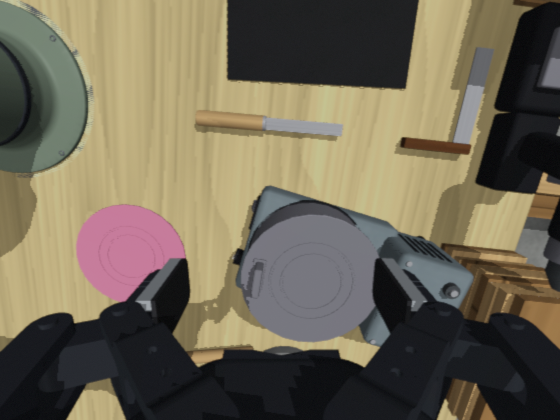

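The wrist picture shows the grey lid centred near (312,280), with its rib at (258,280). The pink decoy is at (130,255). I move closer for a second view.

```bash
python3 -m inch '[[-0.037,-0.008,0.015,0,0,0.039,0],[-0.037,-0.008,0.015,0,0,0.039,0],[-0.037,-0.008,0.015,0,0,0.039,0],[-0.03,-0.008,0.015,0,0,0.039,0],[0,0,0,0,0,0,0]]' 
python3 - <<'E'
from h import *
c1=np.load("c1.npy",allow_pickle=True).item()
cal=calibration("wrist"); im=grab_frame("wrist"); save("w2.png",im); np.save("c2.npy",cal,allow_pickle=True)
v1={"lid_grip":[258.6,281.1],"lid":[313,278.6],"lid_far":[374.8,291.4]}
for n in("lid","lid_grip","lid_far"):
    for l in landmark_of(n,"wrist")[:3]:
        print(n,l["score"],l["xy"],tri(ray("wrist",l["xy"],cal),ray("wrist",v1[n],c1)),
          "fixed z",atz("wrist",l["xy"],{"lid":.139,"lid_grip":.173,"lid_far":.145}[n],cal))
        for c in("side","top"): pass
for o in outline_of("lid","wrist")[:2]: print(o["score"],o["rect"])
for n in("lid","lid_grip","lid_far"): print(n,"v1 fixed",atz("wrist",v1[n],{"lid":.139,"lid_grip":.173,"lid_far":.145}[n],c1))
E
```

```text
clock: 3.55
position: [0.45, -0.2024, 0.3528]
tool_rot: [-3.139, 0.001, 1.532]
force: [0.4, 0.2, 0.8]
grip_width: 0.0855
finger_force: 0.0
lid 0.91 [355.9, 191.1] (array([ 0.5401, -0.2206,  0.1291]), np.float64(0.002409348481742867)) fixed z [ 0.5366 -0.218   0.139 ]
lid 0.65 [139.6, 217.1] (array([ 0.4682, -0.0903,  0.4752]), np.float64(0.09981350807417462)) fixed z [ 0.2767 -0.2402  0.139 ]
lid_grip 0.88 [289.3, 195.9] (array([ 0.4585, -0.2145,  0.1651]), np.float64(0.0014193406977265326)) fixed z [ 0.4576 -0.2125  0.173 ]
lid_grip 0.56 [168.8, 252.9] (array([ 0.4504, -0.1112,  0.4369]), np.float64(0.09124113910263293)) fixed z [ 0.3196 -0.2735  0.173 ]
lid_far 0.98 [442.4, 191.6] (array([ 0.6309, -0.219 ,  0.1524]), np.float64(0.0004627699777641436)) fixed z [ 0.635 -0.221  0.145]
lid_far 0.65 [85.8, 175.5] (array([ 0.4811, -0.0853,  0.4923]), np.float64(0.10532645418636073)) fixed z [ 0.2264 -0.1865  0.145 ]
0.92 [270.3, 93.8, 450.1, 273.7]
0.66 [72.0, 153.4, 201.1, 275.5]
lid v1 fixed [ 0.5396 -0.2157  0.139 ]
lid_grip v1 fixed [ 0.4593 -0.2101  0.173 ]
lid_far v1 fixed [ 0.6337 -0.223   0.145 ]
```

View pics/w2.png

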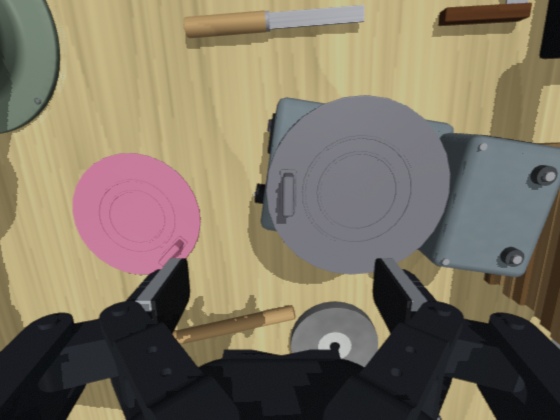

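The second view shows the rib at (288,195), lid centre at (356,190) and the spare stone at (335,345). The triangulated grip point is about (0.458, -0.212, 0.17), which matches the text's 0.173. Lid yaw is about -0.05. I descend.

```bash
python3 - <<'E'
from h import *
plan([.458,-.212,.21],[np.pi,0,1.517],4)
E

```

```text
4 rows: [-0.0034  0.0015  0.0361] [ 0.0001 -0.      0.0057] pos [ 0.4526 -0.1982  0.3545] q [-0.2061  0.2144  0.6067  1.7872 -0.1319  1.18    0.4092] t 3.8
```

```bash
python3 -m inch '[[-0.003,0.0015,0.036,0,0,0.006,0],[-0.003,0.0015,0.036,0,0,0.006,0],[-0.003,0.0015,0.036,0,0,0.006,0],[-0.003,0.0015,0.036,0,0,0.006,0],[0,0,0,0,0,0,0.3]]' 
python3 - <<'E'
from h import *
for i in range(4):
    s=telemetry.observe(); print(s["position"],s["tool_rot"],s["clock"])
    cal=calibration("wrist"); grab_frame("wrist")
    if i<2:
      for l in landmark_of("lid_grip","wrist")[:1]: print(l["score"],l["xy"],atz("wrist",l["xy"],.173,cal))
    else:
      for l in landmark_of("lid_far" if i==2 else "lid","wrist")[:1]: print(l["score"],l["xy"],atz("wrist",l["xy"],[.145,.139][i-2],cal))
plan([.458,-.212,.154],[np.pi,0,1.517],3)
E

```

```text
clock: 4.3
position: [0.4563, -0.2101, 0.2073]
tool_rot: [-3.136, -0.001, 1.515]
force: [-0.8, 1.3, 1.0]
grip_width: 0.0733
finger_force: 0.0
[ 0.4563 -0.2101  0.2073] [-3.1363 -0.0009  1.5151] 4.3
0.92 [279.9, 239.6] [ 0.4549 -0.2116  0.173 ]
[ 0.4578 -0.2111  0.2111] [-3.1413  0.0001  1.5146] 4.4
0.86 [278.6, 236.3] [ 0.4559 -0.212   0.173 ]
[ 0.4584 -0.2114  0.212 ] [3.1391 0.0003 1.5146] 4.5
0.96 [530.7, 219.6] [ 0.6352 -0.2209  0.145 ]
[ 0.4583 -0.2113  0.2118] [3.139  0.0001 1.5144] 4.6
0.89 [391.4, 216.6] [ 0.5383 -0.215   0.139 ]
3 rows: [-0.0002  0.      0.0191] [ 0.0006 -0.     -0.0009] pos [ 0.458  -0.2113  0.2113] q [-0.1043  0.4038  0.5517  1.9567 -0.2776  0.8536  0.5389] t 4.7
```

```bash
python3 -m inch '[[0,-0.001,0.019,0,0,0,0.3],[0,-0.001,0.019,0,0,0,0.3],[0,0,0.019,0,0,0,0.5],[0,0,0,0,0,0,0.7],[0,0,0,0,0,0,1]]' 80
python3 -m inch '[[0,0,0,0,0,0,1],[0,0,0,0,0,0,1],[0,0,0,0,0,0,1],[0,0,0,0,0,0,1],[0,0,0,0,0,0,1]]' 80
python3 - <<'E'
from h import *
s=telemetry.observe(); print(s["position"],s["tool_rot"],s["grip_width"],s["finger_force"],s["force"],s["moment"],s["qpos"])
E
```

```text
clock: 5.2
position: [0.4557, -0.2115, 0.1539]
tool_rot: [3.141, 0.0, 1.514]
force: [-0.1, -0.5, -0.0]
grip_width: 0.0167
finger_force: 0.0
clock: 5.7
position: [0.4559, -0.2115, 0.1543]
tool_rot: [3.14, 0.0, 1.514]
force: [-2.4, 0.4, 7.8]
grip_width: 0.0105
finger_force: 79.4
[ 0.4559 -0.2115  0.1543] [3.1401 0.0001 1.5138] 0.010511426079690087 79.39960241317749 [-2.3959  0.3926  7.835 ] [0.1787 0.5879 0.0115] [-0.0559  0.4862  0.499   2.0118 -0.345   0.7238  0.5988]
```

```bash
python3 -m inch '[[0,0.0007,-0.009,0.05,0,0,1],[0,0.0007,-0.009,0.05,0,0,1],[0,0.0007,-0.009,0.05,0,0,1],[0,0.0007,-0.009,0.05,0,0,1],[0,0,0,0,0,0,1]]' 80
python3 - <<'E'
from h import *
s=telemetry.observe(); print(s["finger_force"],s["moment"],s["qpos"])
plan([.456,-.2115,.27],[np.pi,0,1.514],8)
k=calibration("wrist"); save("w3.png",grab_frame("wrist"))
E
```

```text
clock: 6.2
position: [0.4625, -0.2116, 0.1897]
tool_rot: [-2.943, 0.001, 1.515]
force: [0.7, 0.1, -1.7]
grip_width: 0.0104
finger_force: 78.4
78.44178915023804 [ 0.0618 -0.4723  0.0122] [-0.1065  0.5549  0.5592  1.8189 -0.248   1.045   0.5007]
8 rows: [-0.     -0.0019 -0.0099] [-0.0249  0.0001  0.0001] pos [ 0.4625 -0.2116  0.1897] q [-0.1065  0.5549  0.5592  1.8189 -0.248   1.045   0.5007] t 6.2
```

View pics/w3.png

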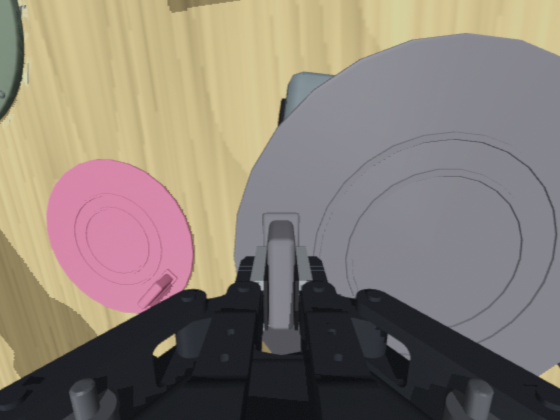

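The rib is held between the pads at (282,265), and the lid is tipped up by about 0.2 rad. I lift it straight off.

```bash
python3 -m inch '[[0,-0.004,-0.02,0,0,0,1],[0,-0.005,-0.025,0,0,0,1],[0,-0.006,-0.03,0,0,0,1],[0,-0.006,-0.03,0,0,0,1],[0,-0.004,-0.02,0,0,0,1]]' 80
python3 - <<'E'
from h import *
# lid centre target on mat (.511,.199); grip at centre-80mm along lid x ; lid yaw L
L=0.2; c=np.array([.511,.199]); g=c-.08*np.array([np.cos(L),np.sin(L)]); print(g)
plan([.47,-.10,.32],[np.pi,0,1.6],5)
plan([g[0],g[1],.30],[np.pi,0,L+np.pi/2],8,([.47,-.10,.32],[np.pi,0,1.6]))
s=telemetry.observe(); print(s["moment"],s["force"],s["finger_force"])
E
```

```text
clock: 6.75
position: [0.4608, -0.2119, 0.3178]
tool_rot: [-2.944, -0.0, 1.513]
force: [0.5, -0.7, -2.4]
grip_width: 0.0108
finger_force: 78.7
[0.4326 0.1831]
5 rows: [ 0.0224  0.0013 -0.0005] [-0.0394 -0.0018 -0.0173] pos [ 0.4608 -0.2119  0.3178] q [-0.1584  0.4082  0.6222  1.6769 -0.165   1.3166  0.4446] t 6.75
8 rows: [ 0.0357 -0.001   0.0025] [-0.      0.     -0.0213] pos [ 0.47 -0.1   0.32] q [-0.1584  0.4082  0.6222  1.6769 -0.165   1.3166  0.4446] t 6.75
[-0.0587 -0.099  -0.0096] [ 0.5091 -0.6594 -2.4306] 78.67094278335571
```

```bash
python3 -m inch '[[0.022,0.001,-0.001,-0.039,-0.002,-0.017,1],[0.022,0.001,-0.001,-0.039,-0.002,-0.017,1],[0.022,0.001,-0.001,-0.039,-0.002,-0.017,1],[0.022,0.001,-0.001,-0.039,-0.002,-0.017,1],[0.022,0.001,-0.001,-0.039,-0.002,-0.017,1]]' 
python3 -m inch '[[0.035,-0.001,0.002,0,0,-0.021,1],[0.035,-0.001,0.002,0,0,-0.021,1],[0.035,-0.001,0.002,0,0,-0.021,1],[0.035,-0.001,0.002,0,0,-0.021,1],[0.035,-0.001,0.002,0,0,-0.021,1]]'
python3 - <<'E'
from h import *
plan([.4326,.1831,.22],[np.pi,0,.2+np.pi/2],5)
E
```

```text
clock: 7.25
position: [0.4686, -0.1011, 0.3204]
tool_rot: [-3.139, 0.0, 1.599]
force: [0.7, -0.2, -3.4]
grip_width: 0.0109
finger_force: 78.7
clock: 7.75
position: [0.451, 0.0733, 0.3102]
tool_rot: [-3.138, -0.0, 1.705]
force: [-0.6, -0.8, -1.8]
grip_width: 0.0103
finger_force: 78.7
5 rows: [ 0.0223 -0.0001  0.0181] [-0.0008 -0.0001 -0.0132] pos [0.451  0.0733 0.3102] q [-0.6724  0.1715  0.4433  1.9312 -0.0849  1.0606 -0.0592] t 7.75
```

```bash
python3 -m inch '[[0.022,0,0.018,0,0,-0.013,1],[0.022,0,0.018,0,0,-0.013,1],[0.022,0,0.018,0,0,-0.013,1],[0.022,0,0.018,0,0,-0.013,1],[0.022,0,0.018,0,0,-0.013,1]]' 
python3 -m inch '[[0,0,0.04,0,0,0,1],[0,0,0.04,0,0,0,1],[0,0,0.03,0,0,0,1],[0,0,0.02,0,0,0,1],[0,0,0,0,0,0,1]]' 
python3 - <<'E'
from h import *
plan([.4326,.1831,.04],[np.pi,0,.2+np.pi/2],2)
im=grab_frame("side"); save("s4.png",cv2.resize(im[120:300,170:410],None,fx=3,fy=3))
E
```

```text
clock: 8.25
position: [0.4333, 0.1811, 0.2196]
tool_rot: [-3.137, -0.0, 1.769]
force: [0.3, 0.8, -3.1]
grip_width: 0.0106
finger_force: 78.6
clock: 8.75
position: [0.4318, 0.1793, 0.0886]
tool_rot: [-3.134, 0.002, 1.769]
force: [0.1, -0.3, -1.8]
grip_width: 0.0107
finger_force: 78.8
2 rows: [0.0018 0.0009 0.0243] [-0.004   0.0008 -0.0011] pos [0.4318 0.1793 0.0886] q [-0.7135  0.5292  0.2541  2.1246 -0.2577  0.5246 -0.0698] t 8.75
```

View pics/s4.png

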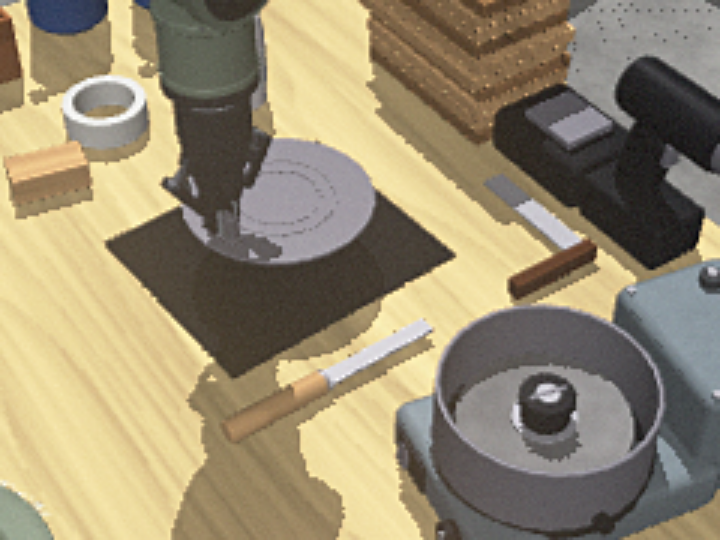

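The crop shows the lid held level over the mat at about (280,200), and the open bowl with the black cap at (545,400). I lower the lid until it touches.

```bash
python3 -m inch '[[0.002,0,0.025,-0.004,0.001,0,1],[0.002,0,0.025,-0.003,0.001,0,1],[0,0,0.01,0,0,0,1],[0,0,0.007,0,0,0,1],[0,0,0,0,0,0,1]]' 
python3 - <<'E'
from h import *
s=telemetry.observe(); print(s["moment"],s["force"],s["position"],s["tool_rot"])
E
```

```text
clock: 9.3
position: [0.4328, 0.1844, 0.0239]
tool_rot: [3.139, -0.002, 1.769]
force: [1.0, 0.3, -2.8]
grip_width: 0.0106
finger_force: 78.8
[-0.0506  0.1684 -0.0439] [ 1.0364  0.294  -2.8277] [0.4328 0.1844 0.0239] [ 3.1393 -0.0016  1.7689]
```

```bash
python3 -m inch '[[0,0,0.002,0,0,0,1],[0,0,0.002,0,0,0,1],[0,0,0,0,0,0,1]]' 
python3 - <<'E'
from h import *
s=telemetry.observe(); print(s["moment"],s["force"],s["position"],s["tool_rot"])
E
```

```text
clock: 9.6
position: [0.4327, 0.1846, 0.0198]
tool_rot: [3.139, -0.002, 1.769]
force: [-0.6, -0.2, -2.4]
grip_width: 0.0102
finger_force: 78.8
[-0.0446  0.1993  0.0463] [-0.6322 -0.202  -2.4329] [0.4327 0.1846 0.0198] [ 3.1391 -0.0018  1.7692]
```

```bash
python3 -m inch '[[0,0,0.001,0,0,0,1],[0,0,0.001,0,0,0,1],[0,0,0,0,0,0,1]]' 
python3 - <<'E'
from h import *
s=telemetry.observe(); print(s["moment"],s["force"],s["position"],s["tool_rot"])
E
```

```text
clock: 9.9
position: [0.4328, 0.1846, 0.0192]
tool_rot: [3.139, -0.003, 1.769]
force: [-10.6, -3.3, 51.5]
grip_width: 0.0103
finger_force: 86.5
[-0.951   2.4009  0.0217] [-10.6021  -3.3051  51.4803] [0.4328 0.1846 0.0192] [ 3.1388 -0.0026  1.7688]
```

```bash
python3 -m inch '[[0,0,-0.001,0,0,0,1],[0,0,0,0,0,0,0.7],[0,0,0,0,0,0,0.6],[0,0,0,0,0,0,0.6]]' 
python3 - <<'E'
from h import *
s=telemetry.observe(); print(s["force"],s["position"],s["finger_force"],s["grip_width"])
E
```

```text
clock: 10.3
position: [0.4326, 0.1845, 0.0185]
tool_rot: [3.14, -0.002, 1.769]
force: [0.1, -0.1, 1.2]
grip_width: 0.0344
finger_force: 0.0
[ 0.072  -0.0707  1.1598] [0.4326 0.1845 0.0185] 0.0 0.03435734977351992
```

Released. I go up and back towards the sharpener, then look.

```bash
python3 -m inch '[[0,0,-0.02,0,0,0,0.6],[0,0,-0.04,0,0,0,0.5],[0,0,-0.05,0,0,0,0.3],[0,0,-0.05,0,0,0,0],[0,0,-0.05,0,0,0,0]]' 
python3 - <<'E'
from h import *
plan([.50,-.06,.36],[np.pi,0,1.45],9)
plan([.535,-.16,.36],[np.pi,0,1.3],4,([.50,-.06,.36],[np.pi,0,1.45]))
E
```

```text
clock: 10.8
position: [0.4319, 0.1837, 0.2305]
tool_rot: [3.14, -0.001, 1.769]
force: [0.2, 0.7, 1.1]
grip_width: 0.083
finger_force: 0.0
9 rows: [-0.0276  0.0061 -0.0144] [ 0.0002 -0.0002  0.0354] pos [0.4319 0.1837 0.2305] q [-0.8366  0.2903  0.38    2.0128 -0.1414  0.8611 -0.1806] t 10.8
4 rows: [-0.0231  0.013   0.    ] [ 0.     -0.      0.0375] pos [ 0.5  -0.06  0.36] q [-0.8366  0.2903  0.38    2.0128 -0.1414  0.8611 -0.1806] t 10.8
```

```bash
python3 -m inch '[[-0.028,0.006,-0.02,0,0,0.025,0],[-0.028,0.006,-0.02,0,0,0.025,0],[-0.028,0.006,-0.02,0,0,0.025,0],[-0.028,0.006,-0.02,0,0,0.025,0],[-0.028,0.006,-0.015,0,0,0.025,0]]' 
python3 -m inch '[[-0.028,0.006,-0.012,0,0,0.025,0],[-0.028,0.006,-0.012,0,0,0.025,0],[-0.028,0.008,0,0,0,0.025,0],[-0.028,0.008,0,0,0,0.025,0],[0,0,0,0,0,0,0]]' 
python3 - <<'E'
from h import *
plan([.535,-.21,.34],[np.pi,0,1.45],4)
cal=calibration("wrist"); im=grab_frame("wrist"); np.save("c4.npy",cal,allow_pickle=True)
for n in("cap","spindle","sharpener","lid"):
    for l in landmark_of(n,"wrist")[:2]: print(n,l["score"],l["xy"],atz("wrist",l["xy"],{"cap":.103,"spindle":.103,"sharpener":0,"lid":.004}[n],cal))
E
```

```text
clock: 11.3
position: [0.4828, 0.0488, 0.3245]
tool_rot: [3.139, -0.002, 1.643]
force: [-0.0, 0.1, 0.1]
grip_width: 0.0854
finger_force: 0.0
clock: 11.8
position: [0.5146, -0.0647, 0.3471]
tool_rot: [3.14, -0.0, 1.539]
force: [0.1, 0.5, 0.2]
grip_width: 0.0854
finger_force: 0.0
4 rows: [-0.0359  0.0075  0.0018] [ 0.0004 -0.0001  0.0222] pos [ 0.5146 -0.0647  0.3471] q [-0.4487  0.2693  0.5839  1.7428 -0.1603  1.1753  0.1485] t 11.8
cap 0.63 [301.3, 283.7] [ 0.538  -0.2166  0.103 ]
spindle 0.82 [301.2, 285.2] [ 0.5378 -0.2189  0.103 ]
sharpener 0.61 [294.9, 254.6] [ 0.5336 -0.2192  0.    ]
lid 0.67 [112.6, 291.6] [ 0.2104 -0.278   0.004 ]
```

```bash
python3 -m inch '[[-0.036,0.007,0.012,0,0,0.022,0],[-0.036,0.007,0.012,0,0,0.022,0],[-0.036,0.007,0.012,0,0,0.022,0],[-0.032,0.007,0.012,0,0,0.022,0],[0,0,0,0,0,0,0]]' 
python3 - <<'E'
from h import *
c4=np.load("c4.npy",allow_pickle=True).item()
cal=calibration("wrist"); im=grab_frame("wrist"); save("w5.png",im)
v={"cap":[301.3,283.7],"spindle":[301.2,285.2],"sharpener":[294.9,254.6]}
for n in("cap","spindle","sharpener"):
    for l in landmark_of(n,"wrist")[:1]: print(n,l["score"],l["xy"],atz("wrist",l["xy"],{"cap":.103,"spindle":.103,"sharpener":0}[n],cal),tri(ray("wrist",l["xy"],cal),ray("wrist",v[n],c4)))
for o in outline_of("cap","wrist")[:1]: print(o["score"],o["rect"])
print(proj("wrist",[.538,-.2175,.134],cal))
for c in("side","top"):
    grab_frame(c)
    for l in landmark_of("lid",c)[:2]: print(c,"lid",l["score"],atz(c,l["xy"],.004))
plan([.538,-.2175,.20],[np.pi,0,1.45],4)
E
```

```text
clock: 12.55
position: [0.5333, -0.2055, 0.2975]
tool_rot: [-3.141, -0.001, 1.452]
force: [-0.8, 0.2, 0.7]
grip_width: 0.0853
finger_force: 0.0
cap 0.6 [285.1, 191.6] [ 0.5363 -0.2141  0.103 ] (array([ 0.537 , -0.2123,  0.1108]), np.float64(0.0011394505491103659))
0.77 [262.0, 172.3, 310.9, 225.9]
[np.float64(287.4509915708004), np.float64(201.36686439726742)]
side lid 0.96 [0.5175 0.2106 0.004 ]
side lid 0.75 [ 0.2   -0.269  0.004]
top lid 0.9 [0.525  0.1988 0.004 ]
top lid 0.89 [ 0.2041 -0.2883  0.004 ]
4 rows: [-0.0039  0.0013  0.0248] [ 0.0005 -0.0006  0.0019] pos [ 0.5344 -0.2016  0.2992] q [-0.1757  0.4246  0.6124  1.6856 -0.27    1.1153  0.4012] t 13.0
```

View pics/w5.png

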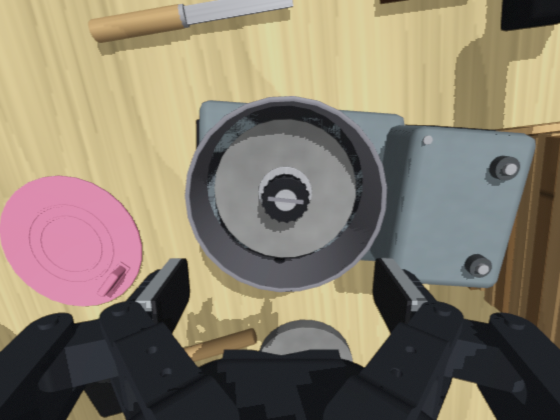

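The picture shows the cap's top with its light bar at (286,200), and the bowl rim centred at (286,194). The cap sits at about (0.537, -0.216). I descend partway and measure again.

```bash
python3 -m inch '[[-0.0035,0.001,0.025,0,0,0.002,0],[-0.0035,0.001,0.025,0,0,0.002,0],[-0.0035,0,0.025,0,0,0.002,0],[-0.0035,0,0.025,0,0,0.002,0],[0,0,0,0,0,0,0]]' 
python3 - <<'E'
from h import *
cal=calibration("wrist"); im=grab_frame("wrist")
for l in landmark_of("cap","wrist")[:1]: print(l["score"],l["xy"],atz("wrist",l["xy"],.103,cal))
o=outline_of("cap","wrist")[0]; m=o["region"].astype(np.uint8); M=cv2.moments(m,True); print(o["score"],o["rect"],M["m10"]/M["m00"],M["m01"]/M["m00"])
r=o["rect"]; print("head rect centre@.127",atz("wrist",[(r[0]+r[2])/2,(r[1]+r[3])/2],.127,cal))
# silver bar/disc on the top: bright pixels within the cap
g=im.max(2)*1.0; v,u=np.nonzero((g>110)&(cv2.erode(m,np.ones((9,9)))>0)); print("bright",len(u),u.mean(),v.mean(),atz("wrist",[u.mean(),v.mean()],.134,cal))
save("w6.png",im[80:380,80:480])
plan([.537,-.216,.104],[np.pi,0,1.45],5)
E
```

```text
clock: 13.5
position: [0.5334, -0.2158, 0.1966]
tool_rot: [-3.139, -0.002, 1.448]
force: [0.6, 0.3, 0.3]
grip_width: 0.0855
finger_force: 0.0
0.55 [287.5, 210.2] [ 0.5379 -0.2164  0.103 ]
0.74 [247.8, 183.4, 323.7, 256.7] 284.76823467230446 217.75290697674419
head rect centre@.127 [ 0.5362 -0.2166  0.127 ]
bright 900 285.27444444444444 221.43777777777777 [ 0.536  -0.2153  0.134 ]
5 rows: [0.0001 0.0003 0.0192] [ 0.0005 -0.0004 -0.0003] pos [ 0.5352 -0.2163  0.2001] q [-0.1026  0.5418  0.5559  1.7841 -0.354   0.9142  0.4856] t 13.65
```

View pics/w6.png

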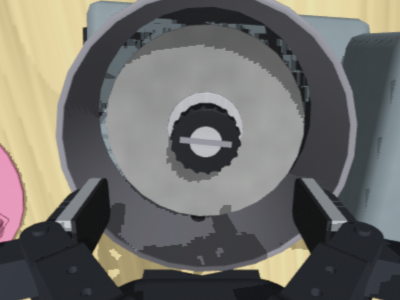

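The crop shows the cap at (206,142), centred between the fingers. I go down and close.

```bash
python3 -m inch '[[0,0.001,0.025,0,0,0,0],[0,0,0.025,0,0,0,0],[0,0,0.025,0,0,0,0],[0,0,0.015,0,0,0,0],[0,0,0.006,0,0,0,0.2]]' 60
python3 -m inch '[[0,0,0,0,0,0,0.6],[0,0,0,0,0,0,1],[0,0,0,0,0,0,1],[0,0,0,0,0,0,1],[0,0,0,0,0,0,1]]' 60
python3 - <<'E'
from h import *
s=telemetry.observe(); print(s["moment"],s["force"],s["position"],s["tool_rot"],s["qpos"])
E
```

```text
clock: 14.15
position: [0.536, -0.216, 0.1027]
tool_rot: [3.14, -0.002, 1.448]
force: [0.5, 0.0, 0.8]
grip_width: 0.0732
finger_force: 0.0
clock: 14.65
position: [0.5364, -0.2165, 0.1043]
tool_rot: [3.138, -0.002, 1.448]
force: [-2.2, 0.5, 7.7]
grip_width: 0.0462
finger_force: 61.0
[0.169  0.4865 0.0354] [-2.1806  0.5369  7.6754] [ 0.5364 -0.2165  0.1043] [ 3.1385 -0.002   1.4482] [-0.0409  0.6692  0.4715  1.8491 -0.4426  0.7259  0.5568]
```

```bash
python3 -m inch '[[0,0,0,0,0,-0.06,1],[0,0,0,0,0,-0.06,1],[0,0,0,0,0,-0.06,1]]' 
python3 - <<'E'
from h import *
s=telemetry.observe(); print(s["moment"],s["force"],s["tool_rot"],s["grip_width"])
E
python3 -m inch '[[0,0,0,0,0,-0.06,1],[0,0,0,0,0,-0.06,1],[0,0,0,0,0,-0.06,1]]' 
python3 - <<'E'
from h import *
s=telemetry.observe(); print(s["moment"],s["force"],s["tool_rot"],s["grip_width"])
E
```

```text
clock: 14.95
position: [0.5367, -0.2165, 0.1043]
tool_rot: [3.138, -0.001, 1.631]
force: [0.1, 0.8, 4.1]
grip_width: 0.0465
finger_force: 61.1
[ 0.0894 -0.0728 -0.1001] [0.0957 0.8102 4.0842] [ 3.1377 -0.0012  1.6307] 0.04650831751549028
clock: 15.25
position: [0.5371, -0.2166, 0.1043]
tool_rot: [3.137, -0.0, 1.809]
force: [6.1, -18.3, -0.1]
grip_width: 0.0462
finger_force: 61.1
[-4.0265 -1.2565 -0.5671] [  6.1165 -18.3073  -0.0598] [ 3.1366 -0.0001  1.8088] 0.04624028016505015
```

Torque and side force jump at about +0.35 rad, so that is the hard stop (tightening way). I turn the other way.

```bash
python3 -m inch '[[0,0,0,0,0,0.09,1],[0,0,0,0,0,0.09,1],[0,0,0,0,0,0.09,1],[0,0,0,0,0,0.09,1],[0,0,0,0,0,0.09,1]]' 
python3 - <<'E'
from h import *
s=telemetry.observe(); print(s["moment"],s["force"],s["tool_rot"],s["qpos"])
E
python3 -m inch '[[0,0,0,0,0,0.09,1],[0,0,0,0,0,0.09,1],[0,0,0,0,0,0.09,1],[0,0,0,0,0,0.09,1],[0,0,0,0,0,0.09,1]]' 
python3 - <<'E'
from h import *
s=telemetry.observe(); print(s["moment"],s["force"],s["tool_rot"],s["qpos"])
E
```

```text
clock: 15.75
position: [0.5367, -0.2166, 0.1043]
tool_rot: [3.138, -0.002, 1.355]
force: [-0.6, 1.3, 4.3]
grip_width: 0.0465
finger_force: 63.0
[ 0.056  -0.0361  0.0738] [-0.5725  1.261   4.347 ] [ 3.1382 -0.0021  1.3545] [-0.0572  0.6756  0.4968  1.8497 -0.467   0.7307  0.485 ]
clock: 16.25
position: [0.5368, -0.2164, 0.1043]
tool_rot: [3.139, -0.004, 0.905]
force: [-0.8, 1.1, 4.6]
grip_width: 0.046
finger_force: 63.0
[-0.0808  0.0724  0.0648] [-0.7677  1.1498  4.5632] [ 3.1394 -0.0037  0.9048] [-0.1328  0.7107  0.6173  1.8533 -0.5831  0.7622  0.1386]
```

It turns freely past -0.5 rad, so this is the loosening way.

```bash
python3 -m inch '[[0,0,0,0,0,0.1,1],[0,0,0,0,0,0.1,1],[0,0,0,0,0,0.1,1],[0,0,0,0,0,0.1,1],[0,0,0,0,0,0.1,1]]' 
python3 -m inch '[[0,0,0,0,0,0.1,1],[0,0,0,0,0,0.1,1],[0,0,0,0,0,0.1,1],[0,0,0,0,0,0.1,1],[0,0,0,0,0,0.1,1]]' 
python3 -m inch '[[0,0,0,0,0,0.02,1],[0,0,-0.002,0,0,0,1],[0,0,-0.002,0,0,0,1],[0,0,-0.001,0,0,0,1],[0,0,0,0,0,0,1]]' 
python3 - <<'E'
from h import *
s=telemetry.observe(); print(s["moment"],s["force"],s["position"],s["tool_rot"],s["qpos"])
E
```

```text
clock: 16.75
position: [0.536, -0.2165, 0.1043]
tool_rot: [-3.141, -0.003, 0.404]
force: [-6.1, 0.8, 10.2]
grip_width: 0.0467
finger_force: 63.5
clock: 17.25
position: [0.5351, -0.2163, 0.1043]
tool_rot: [-3.139, -0.001, -0.096]
force: [-13.3, 2.4, 16.0]
grip_width: 0.0462
finger_force: 64.0
clock: 17.75
position: [0.5355, -0.2155, 0.1084]
tool_rot: [-3.138, -0.001, -0.111]
force: [-4.5, 2.7, -1.5]
grip_width: 0.046
finger_force: 62.5
[0.6244 1.0328 0.0298] [-4.5271  2.6846 -1.5004] [ 0.5355 -0.2155  0.1084] [-3.1381 -0.0007 -0.1113] [-0.2814  0.8149  0.8825  1.8592 -0.8218  0.881  -0.6677]
```

It rose 4 mm with no resistance, so it's loose. I lift it straight up.

```bash
python3 -m inch '[[0,0,-0.004,0,0,0,1],[0,0,-0.006,0,0,0,1],[0,0,-0.01,0,0,0,1],[0,0,-0.02,0,0,0,1],[0,0,-0.025,0,0,0,1]]' 
python3 -m inch '[[0,0,-0.025,0,0,0,1],[0,0,-0.025,0,0,0,1],[0,0,-0.015,0,0,0,1],[0,0,0,0,0,0,1],[0,0,0,0,0,0,1]]' 
python3 - <<'E'
from h import *
s=telemetry.observe(); print(s["moment"],s["force"],s["finger_force"])
plan([.5365,-.2165,s["position"][2]],[np.pi,0,-.111],1)
im=grab_frame("side"); save("s9.png",cv2.resize(im[120:310,170:450],None,fx=2.8,fy=2.8))
E
```

```text
clock: 18.25
position: [0.5358, -0.2166, 0.1743]
tool_rot: [-3.14, -0.002, -0.112]
force: [0.4, 0.3, 0.1]
grip_width: 0.0463
finger_force: 62.6
clock: 18.75
position: [0.5357, -0.2163, 0.2377]
tool_rot: [-3.139, -0.002, -0.112]
force: [1.1, -0.4, -0.9]
grip_width: 0.0464
finger_force: 62.6
[0.0317 0.0494 0.0094] [ 1.1462 -0.3514 -0.9092] 62.616069316864014
1 rows: [0.0008 0.0001 0.    ] [-0.0023 -0.0017 -0.0005] pos [ 0.5357 -0.2163  0.2377] q [-0.3769  0.674   1.0494  1.7554 -0.6538  1.1056 -0.7916] t 18.75
```

View pics/s9.png

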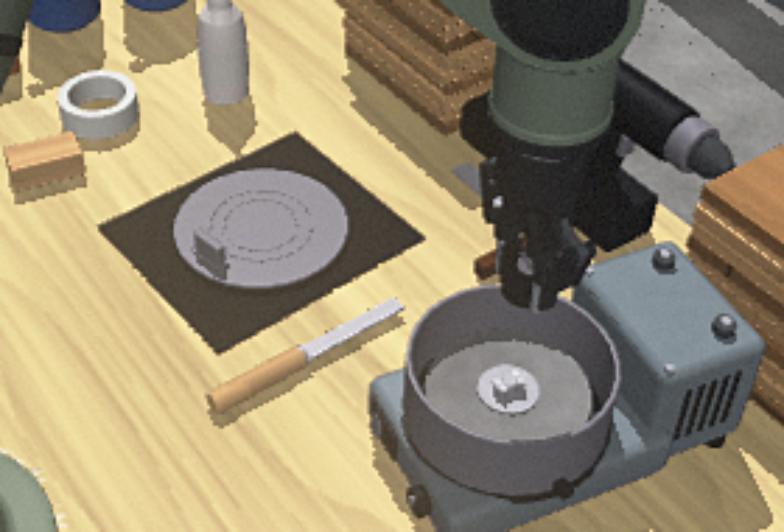

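The crop shows the lid flat on the mat at (260,228), the spindle bare at (508,388), and the cap held above it at (530,290). Nothing else looks disturbed, so I hand in.

```bash
python3 -c "
from h import *
print(bot.job_done())"
```

```text
the job is handed in; nothing more can be done
None
```

The lid lies flat on the mat, and the cap (left-hand thread: it loosened clockwise seen from above) is unscrewed and held about 13 cm straight above the bare spindle; the job is handed in.

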